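Disconnect the test plug from the control unit's quick coupling

TASK

The leak test is over: take the test plug out of the quick coupling on the control unit by pushing the coupling's sprung sleeve fully back, pulling the plug out and letting the sleeve snap forward again, then stand the plug in the hole of the aluminium holder block and let go. Handle it gently: never press on the coupling or pull on the locked plug with more than about 20 N, set the plug down softly, and leave the jar, the screwdriver and the loose connector where they are.

Things in the scene. Friction and masses are not known exactly. Their poses are not given: they have to be found in the camera images.
- plug: Test plug (nipple), round, upright in the coupling at the start, 68 mm long, about 110 g. Origin at the centre of its lower end, z along its axis to the upper end. Steel tail of diameter 18 mm from z = 0 to 12 mm (lower rim bevelled), neck of diameter 9 mm from 12 to 22 mm, brass grip body of diameter 18 mm from 22 to 68 mm.
- coupling: Upright quick coupling on the control unit (box 150 x 130 mm, about 50 mm high). Origin on its axis, 22 mm under the seated plug's lower end; z up. Its bore holds the plug's tail, z = 22 to 44 mm. Its foot is a stiff telescopic bush: pressed with more than about 9 N, all sinks, plug too, by 0.5 to 16.5 mm to a solid stop. The travel left is not measured, varies, and does not come back by itself.
- sleeve (a joint): How far the sleeve is pushed back (down), in m: 0 forward, 0.010 fully back. Spring: 5 N at 0, 12 N at 0.010, then its stop. Dogs inside hold the plug's neck until about 0.008. The sleeve follows the fingers up as the plug is lifted, so it must be fully back when the pull starts; after 2 mm of lift the dogs only rub on the tail (a few N); 18 mm up it is free and the sleeve snaps forward.
- sleeve_rim (a point): Centre of the sleeve's flat upper end: a steel ring, outer diameter 47 mm, inner 24 mm, around the plug; 58 mm above the coupling's origin when forward, with 32 mm of plug above it. Fingertips 28 mm apart astride the plug can push it down, then close on the plug without letting it up. The ring sits on rubber: above 12.5 N it gives 1 mm per 8 N.
- holder: Aluminium holder block, 70 x 70 x 30 mm, fixed on the table. Origin at the centre of its underside, z up. In the middle of its top is one round hole of diameter 23 mm, 18 mm deep (floor at z = 12 mm), with a bevelled mouth. The plug stands in it tail down.
- jar: Bystander: small amber jar, diameter 46 mm, 58 mm high; origin under its centre.
- driver: Bystander: screwdriver lying on the table, 160 mm long; origin under its middle.
- header: Bystander: loose black connector, 36 x 60 x 30 mm; origin under its centre.
There are look-alikes about, which are no part of the job. Several things look just like the holder: the one meant starts farthest to the robot's left. Leave any green or red look-alike of the plug alone.

How it is judged:
On the way, in this order (a step that is already met when the one before it is completed fails the run):
1. the sleeve is pushed fully back while the plug is still in the coupling (value of joint sleeve above 0.0088 m and z of plug in the frame of coupling below 0.026 m), for 0.1 s.
2. the plug is out of the coupling and the sleeve has snapped forward (z of plug in the frame of coupling above 0.045 m and value of joint sleeve below 0.0015 m), for 0.1 s.
At the end, for the whole second after the job is handed in: The plug stands released and at rest in the holder's hole, its lower end on the floor of the hole (within 2.5 mm in height, 6 mm sideways, tilted less than 0.25 rad), and the coupling's sleeve is forward (within 1.5 mm) (horizontal distance between plug and holder below 0.006 m and z of plug in the frame of holder below 0.0145 m and angle between plug's own z axis and vertical below 0.25 rad and linear speed of plug below 0.02 m/s and value of joint sleeve below 0.0015 m and contact force between the fingers and plug below 0.1 N); the robot touches nothing.
It fails at once if the coupling is pressed with more than 22 N (contact force between any of the fingers, the arm and coupling above 22 N).
It fails at once if the plug is pulled or levered against the coupling with more than 22 N (contact force between plug and coupling above 22 N).
It fails at once if the plug is pushed against the holder with more than 40 N (contact force between plug and holder above 40 N).
It fails at once if a bystander is moved by more than 20 mm (distance of any of jar, driver, header from where it was at the start of the episode above 0.02 m).
It also fails if it takes over 50 s, if anything falls off the work surface, if the arm or the gripper's body presses on something with over 40 N, if the wrist force passes 120 N, or if a joint passes its speed limit or range.

ROBOT

A 7-joint arm with a two-finger parallel gripper is mounted at the origin on the work surface. World frame = base frame: x ahead of the robot, y to its left, z up, the work surface at z = 0. Lengths are in m, angles in rad, forces in N, time in s.
With the tool pointing down it reaches from about 0.4 to 0.85 m from the base axis. Payload 10.4 kg.
Tool frame: the origin (TCP) lies between the finger pads; the fingertips stand 25 mm ahead of it and the grasp point (between the pads) lies 6 mm ahead of it; z points along the fingers, y is the line along which they close (so a half turn about z gives the same grasp; the last joint's range is limited). The gripper opens to 87 mm and grips with 3 to 60 N. Pads are 19 mm wide; open, the fingers measure 117 mm over their backs; the gripper's body (75 mm by 190 mm) begins 51 mm behind the grasp point.
Start: joints at [-0.023, 0.332, -0.065, 1.46, 0.022, 1.35, -0.088], TCP at [0.625, 0, 0.248] pointing down, gripper open.
Joint ranges: [-2.6, 2.6], [-0.5, 2.12], [-1.47, 1.34], [0.16, 2.42], [-1.27, 4.41], [0.06, 2.06], [-2.6, 2.6]. Speed limits (rad/s): [2.22, 2.22, 2.79, 2.79, 3.14, 3.14, 3.14].

INTERFACE

Orientations are given as a unit quaternion [x, y, z, w].
In Python, from plant import r, snapshot gives the robot as it stands.
- The arm moves only by the tool jog_arm, never from a script. Its argument "plan" is a list of rows, each a list of 3 entries, a list of its own where there are three numbers: the shift along the tool's x, y, z in mm, then the turn, a rotation vector about the tool's x, y, z in degrees, then the opening, from 0 (shut) to 1 (fully open). A call has 1 to 8 rows; each row shifts and turns the commanded pose from where the row before left it, along the tool's axes as they then stand; what a row does not reach is not made up. A row lasts 1/12 s, in which the tool goes at most 41.7 mm and 7.16 degrees, less where a joint would pass 70% of its speed; a pose out of reach is approached as far as the arm can. A call is refused whole if a number of a shift passes 41.7 or a number of a turn 7.16, either way. A call with a gripper value outside its range is refused whole. The fingers move at their own pace and stop on an object; "squeeze" is the grip in N (left out, the last holds). Time passes only in rows, so rows that do not move let the fingers close. It gives the time, the measured TCP pose, the force, the opening and the grip force at its end, in the units of the state.
- r.observe(): the state, without advancing time (a new reading comes with each control period).
- snapshot(name): name is "scene" or "side" or "wrist"; returns a dict with "frame" (384x512x3 uint8, red, green, blue), "K" (3x3 intrinsics, pixels), "k1" (the pictures are not rectified: a ray, as slopes to the right and down, at radius r is drawn at 1 + k1 r^2 times it, then the intrinsics apply), "view" (4x4, takes a point from world to camera coordinates). Camera axes: x right, y down, z forward; pixel columns grow to the right and rows downward; lengths in m; the calibration is good to about 2 mm. A picture is of the moment at which its call begins. There is no depth.
- r.hand_in(): hands the job in; it is judged then, once.
The state is a dict: "time": time; "qpos": joint angles; "joint_vel": joint speeds; "joint_efforts": joint torques, N m; "tcp_pos": TCP position; "tool_rot": TCP orientation; "wrist_force": force on the tool from outside, world axes, zero at the start; "wrist_torque": the same for the moment, N m; "finger_gap": finger opening in m; "grip_force": force on a finger pad.
Only numpy, scipy, OpenCV 4.12 (cv2) and the standard library are available. Lean on these libraries where they do the work, as an engineer would, in place of code of your own. Each camera call takes 0.05 s, during which the arm holds its last target. There are 200 camera calls.

## Working session

There is one attempt and no reset: what is moved stays moved. The work goes in short steps, Python scripts to look and compute and a tool call to move; the robot and the scene stay as the last step left them, time stands still between calls to the robot, and variables do not carry over. Pictures are saved under pics/ and viewed, at most 10 in all, crops included, and the job is handed in when it is done.

Besides the shell and the picture viewer there is one more tool, called after "Call:" as name(argument=value, ...) on one line, values as JSON. jog_arm: Moves the arm, as the interface text tells. Its arguments: {"type":"object","properties":{"plan":{"type":"array"},"squeeze":{"type":"number"}},"required":["plan"]}

```bash
mkdir -p pics; ls; cat > h.py <<'E'
import numpy as np, cv2, pickle
from plant import r, snapshot
def take(n,f):
    s=snapshot(n); cv2.imwrite(f'pics/{f}.png',s['frame'][:,:,::-1]); pickle.dump(s,open(f'pics/{f}.pkl','wb')); return s
def ld(f): return pickle.load(open(f'pics/{f}.pkl','rb'))
def ray(s,u,v):
    K=np.array(s['K']);p=np.array([(u-K[0,2])/K[0,0],(v-K[1,2])/K[1,1]]);q=p.copy()
    for _ in range(30): q=p/(1+s['k1']*(q@q))
    V=np.array(s['view']);R=V[:3,:3];return -R.T@V[:3,3], R.T@np.array([q[0],q[1],1])
def onz(s,u,v,z):
    c,d=ray(s,u,v); return c+d*(z-c[2])/d[2]
def tri(*obs):
    A=np.zeros((3,3));b=np.zeros(3)
    for s,u,v in obs:
        c,d=ray(s,u,v);d=d/np.linalg.norm(d);P=np.eye(3)-np.outer(d,d);A+=P;b+=P@c
    x=np.linalg.solve(A,b);return x
def proj(s,X):
    V=np.array(s['view']);c=V[:3,:3]@np.array(X)+V[:3,3];q=c[:2]/c[2];q=q*(1+s['k1']*(q@q));K=np.array(s['K'])
    return K[0,0]*q[0]+K[0,2],K[1,1]*q[1]+K[1,2]
E
python3 - <<'E'
from h import *
for n in('scene','side','wrist'):
    s=take(n,n+'0'); print(n,s['K'],s['k1'],ray(s,256,192))
print(r.observe())
E
```

```text
pics
scene [[417.95247982   0.         251.24246842]
 [  0.         417.95247982 186.56717688]
 [  0.           0.           1.        ]] 0.011238215190368567 (array([ 1.09122324, -0.06634794,  0.63105839]), array([-0.66553288,  0.10903943, -0.73856274]))
side [[419.52665424   0.         253.75294093]
 [  0.         419.52665424 192.97791319]
 [  0.           0.           1.        ]] -0.013318597065248535 (array([ 0.44301919, -0.62752482,  0.68939394]), array([ 0.16158749,  0.70648249, -0.68906175]))
wrist [[339.49745444   0.         253.87939969]
 [  0.         339.49745444 192.15670509]
 [  0.           0.           1.        ]] -0.0762968728557946 (array([0.62492768, 0.08215477, 0.38349193]), array([ 0.00475039, -0.29478399, -0.95557263]))
{'time': 0.15, 'qpos': array([-0.02259068,  0.33267377, -0.06471674,  1.46074411,  0.02163532,
        1.34987493, -0.08850703]), 'joint_vel': array([-1.99149969e-04, -1.76006828e-03, -7.34012764e-05, -2.09462871e-03,
        2.32190385e-04, -7.64329340e-04, -1.30788710e-04]), 'joint_efforts': array([ 1.82067095e-03, -6.23630190e+01,  2.54254905e-02, -3.90143681e+01,
       -6.11935230e-02,  3.71907104e-02, -1.53469024e-06]), 'tcp_pos': array([ 6.24743790e-01, -5.55134299e-06,  2.46971841e-01]), 'tool_rot': array([ 7.07098185e-01,  7.07115200e-01, -3.79376268e-04, -3.28485892e-04]), 'wrist_force': array([-0.03372084,  0.09347777,  0.53222658]), 'wrist_torque': array([-0.0816442 ,  0.01041524,  0.08342045]), 'grip_force': 0.0, 'finger_gap': 0.08681116327958921}
```

View pics/scene0.png

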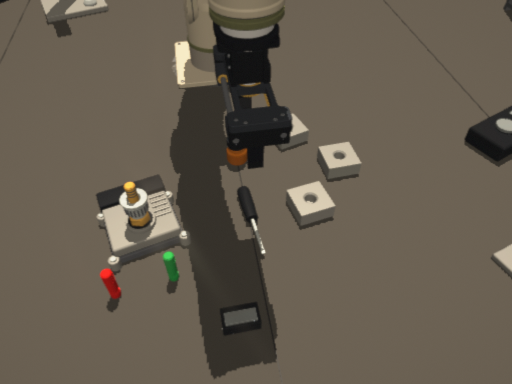

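View pics/side0.png

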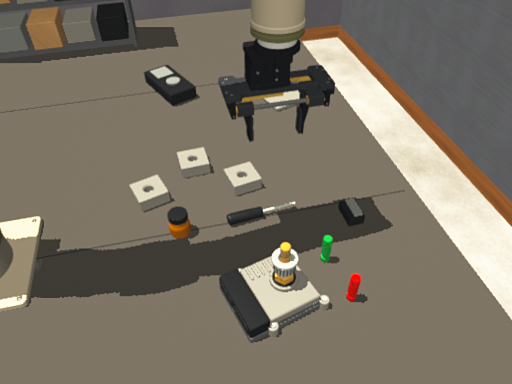

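The scene view shows the coupling and plug at about (131,187) and blocks at (289,130), (339,158) and (310,200). In the side view the plug top is at about (286,246) and the blocks are at (194,160), (150,192) and (243,178). Next I'll enlarge the crops.

```bash
python3 - <<'E'
from h import *
a=ld('scene0')['frame'][170:240,90:190,::-1];b=ld('side0')['frame'][230:300,235:335,::-1]
c=ld('scene0')['frame'][135:225,280:370,::-1];d=ld('side0')['frame'][140:210,125:270,::-1]
z=lambda i,k:cv2.resize(i,None,fx=k,fy=k,interpolation=cv2.INTER_CUBIC)
im=np.zeros((600,800,3),np.uint8)
A=z(a,4);B=z(b,4);im[:280,:400]=A;im[:280,400:800]=B
C=z(c,3);D=z(d,3);im[290:560,:270]=C;im[290:500,300:735]=D
cv2.imwrite('pics/c0.png',im)
s,t=ld('scene0'),ld('side0')
for p in [(289,123),(339,156),(310,197)]: print(onz(s,*p,.03))
for p in [(194,157),(148,188),(242,174)]: print(onz(t,*p,.03))
print(tri((s,130,186),(t,286,246)))
E
```

```text
[0.35117805 0.13267634 0.03      ]
[0.4781387  0.21178679 0.03      ]
[0.58010525 0.12243988 0.03      ]
[0.47684323 0.21121791 0.03      ]
[0.3580038  0.12399586 0.03      ]
[0.57991511 0.11756069 0.03      ]
[ 0.59188748 -0.1957077   0.13016151]
```

View pics/c0.png

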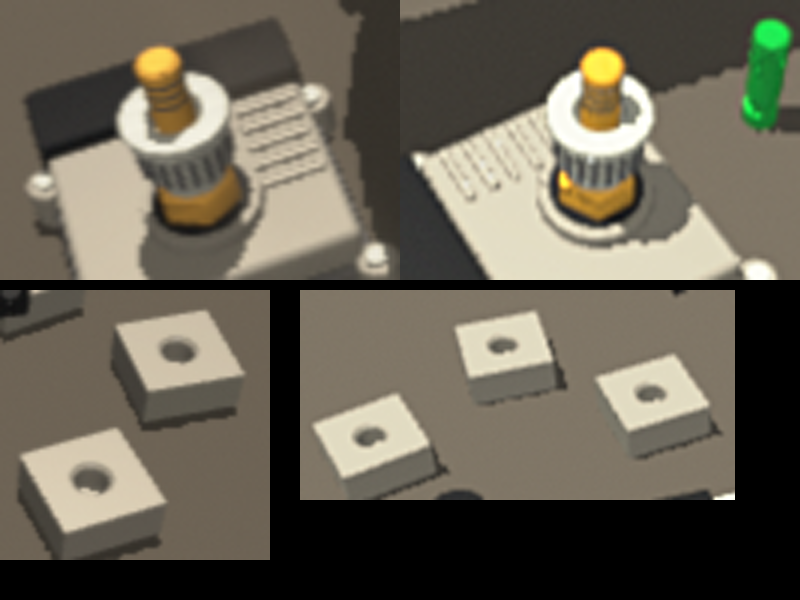

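Plug top: scene (129.1,185.1), side (285.1,246.1). Ring: scene (133.1,198.1), side (284.6,257.6). Hole of the leftmost block: scene (339.3,155), side (192,158).

```bash
python3 - <<'E'
from h import *
s,t=ld('scene0'),ld('side0')
print(tri((s,129.1,185.1),(t,285.1,246.1)),tri((s,133.1,198.1),(t,284.6,257.6)),tri((s,339.3,155),(t,192,158)))
print(onz(s,339.3,155,.03),onz(t,192,158,.03))
o=r.observe()
from scipy.spatial.transform import Rotation as R
print(R.from_quat(o['tool_rot']).as_matrix().round(3))
w=ld('wrist0');print(np.array(w['view']).round(3), proj(w,[.592,-.196,.13]),proj(w,[.477,.212,.03]))
E
```

```text
[ 0.59024137 -0.19674708  0.13122393] [ 0.59055474 -0.19696852  0.09948937] [0.47141707 0.21487197 0.02562585]
[0.47525694 0.2133383  0.03      ] [0.47145091 0.20850847 0.03      ]
[[-0.     1.    -0.001]
 [ 1.     0.    -0.   ]
 [-0.    -0.001 -1.   ]]
[[ 1.     0.001 -0.002 -0.624]
 [ 0.002 -0.955  0.295 -0.036]
 [-0.001 -0.295 -0.955  0.392]
 [ 0.     0.     0.     1.   ]] (np.float64(220.51588640772488), np.float64(386.49158360182184)) (np.float64(97.68339212215659), np.float64(-50.667594353503716))
```

Call:
jog_arm(plan=[[[-33,-6,0],[0,0,0],0.5],[[-33,-6,0],[0,0,0],0.5],[[-33,-6,0],[0,0,0],0.5],[[-33,-6,0],[0,0,0],0.5],[[-33,-6,0],[0,0,0],0.5],[[-32,-4,20],[0,0,0],0.5],[[0,0,20],[0,0,0],0.5],[[0,0,15],[0,0,0],0.5]], squeeze=3)

```text
time: 0.82
tcp_pos: [0.5897, -0.1999, 0.1909]
tool_rot: [0.709, 0.706, -0.001, -0.0]
wrist_force: [0.2, 0.9, -1.1]
finger_gap: 0.0459
grip_force: 0.0
```

```bash
python3 - <<'E'
from h import *
o=r.observe();print({k:np.round(o[k],4) for k in('time','tcp_pos','tool_rot','wrist_force','finger_gap')})
w=take('wrist','w1');s=take('scene','s1');t=take('side','t1')
P=[[.5904,-.1968,.131],[.5904,-.1968,.099]]
for c in(w,s,t): print([np.round(proj(c,p),1) for p in P])
a=w['frame'][:,:,::-1]
cv2.imwrite('pics/w1b.png',cv2.resize(a,(800,600),interpolation=cv2.INTER_CUBIC))
E
```

```text
{'time': np.float64(0.8167), 'tcp_pos': array([ 0.5897, -0.1999,  0.1909]), 'tool_rot': array([ 7.087e-01,  7.055e-01, -7.000e-04, -3.000e-04]), 'wrist_force': array([ 0.1932,  0.9217, -1.1099]), 'finger_gap': np.float64(0.0459)}
[array([255.1, 220.2]), array([255.1, 203.4])]
[array([128.9, 185.5]), array([133.2, 198.3])]
[array([285., 246.]), array([284.4, 257.6])]
```

View pics/w1b.png

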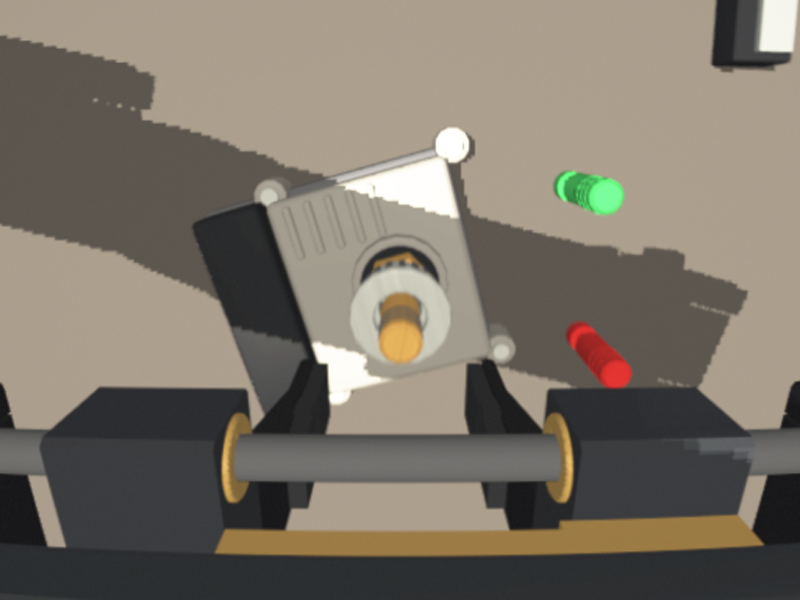

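The plug top is at (401,342) in the enlarged wrist view, which is (256.3,218.6) in the raw picture. That agrees with the prediction to within 1 mm. I'll go down astride the plug, above the ring.

Call:
jog_arm(plan=[[[0,0,0],[0,0,0],0.45],[[0,0,15],[0,0,0],0.45],[[0,0,15],[0,0,0],0.45],[[0,0,14],[0,0,0],0.45],[[0,0,13],[0,0,0],0.45],[[0,0,0],[0,0,0],0.45],[[0,0,0],[0,0,0],0.45],[[0,0,0],[0,0,0],0.45]])

```text
time: 1.63
tcp_pos: [0.5917, -0.1971, 0.1368]
tool_rot: [0.707, 0.707, 0.0, 0.001]
wrist_force: [0.1, -0.3, 0.3]
finger_gap: 0.0393
grip_force: 0.0
```

Call:
jog_arm(plan=[[[0,0,0],[0,0,0],0.32],[[0,0,0],[0,0,0],0.26],[[0,0,0],[0,0,0],0.22],[[0,0,0],[0,0,0],0.18],[[0,0,0],[0,0,0],0.18],[[0,0,0],[0,0,0],0.18]], squeeze=3)

```text
time: 2.13
tcp_pos: [0.5911, -0.197, 0.1358]
tool_rot: [0.707, 0.707, 0.0, 0.0]
wrist_force: [-0.2, -0.1, 1.5]
finger_gap: 0.0178
grip_force: 3.0
```

Call:
jog_arm(plan=[[[0,0,0],[0,0,0],0.32],[[0,0,0],[0,0,0],0.32],[[0,0,3],[0,0,0],0.32],[[0,0,3],[0,0,0],0.32],[[0,0,2],[0,0,0],0.32],[[0,0,0],[0,0,0],0.32],[[0,0,0],[0,0,0],0.32],[[0,0,0],[0,0,0],0.32]])

```text
time: 2.8
tcp_pos: [0.5912, -0.197, 0.1279]
tool_rot: [0.707, 0.707, 0.0, 0.0]
wrist_force: [-0.9, -1.1, 4.3]
finger_gap: 0.0279
grip_force: 2.3
```

Call:
jog_arm(plan=[[[0,0,1],[0,0,0],0.32],[[0,0,1],[0,0,0],0.32],[[0,0,1],[0,0,0],0.32],[[0,0,0],[0,0,0],0.32],[[0,0,0],[0,0,0],0.32]])

```text
time: 3.22
tcp_pos: [0.5912, -0.197, 0.1249]
tool_rot: [0.707, 0.707, 0.0, 0.0]
wrist_force: [-1.3, 0.4, 4.8]
finger_gap: 0.0281
grip_force: 2.6
```

Call:
jog_arm(plan=[[[0,0,1],[0,0,0],0.32],[[0,0,1],[0,0,0],0.32],[[0,0,0],[0,0,0],0.32],[[0,0,0],[0,0,0],0.32]])

```text
time: 3.55
tcp_pos: [0.5912, -0.197, 0.1229]
tool_rot: [0.707, 0.707, 0.0, 0.0]
wrist_force: [-1.5, 0.6, 4.8]
finger_gap: 0.0279
grip_force: 2.6
```

Call:
jog_arm(plan=[[[0,0,1],[0,0,0],0.32],[[0,0,1],[0,0,0],0.32],[[0,0,0],[0,0,0],0.32],[[0,0,0],[0,0,0],0.32]])

```text
time: 3.88
tcp_pos: [0.5912, -0.197, 0.1209]
tool_rot: [0.707, 0.707, 0.0, 0.0]
wrist_force: [-1.4, 0.4, 5.4]
finger_gap: 0.028
grip_force: 2.6
```

Call:
jog_arm(plan=[[[0,0,1],[0,0,0],0.32],[[0,0,1],[0,0,0],0.32],[[0,0,0],[0,0,0],0.32],[[0,0,0],[0,0,0],0.32]])

```text
time: 4.22
tcp_pos: [0.5912, -0.197, 0.1189]
tool_rot: [0.707, 0.707, 0.0, 0.0]
wrist_force: [-1.6, -0.5, 5.7]
finger_gap: 0.0277
grip_force: 2.9
```

```bash
python3 - <<'E'
from h import *
o=r.observe();print({k:np.round(o[k],4) for k in('time','tcp_pos','wrist_force','wrist_torque','finger_gap','grip_force')})
s=take('scene','s2');t=take('side','t2');im=np.zeros((600,800,3),np.uint8)
z=lambda i:cv2.resize(i,None,fx=5,fy=5,interpolation=cv2.INTER_CUBIC)
im[:,:395]=z(s['frame'][140:260,90:169,::-1]);im[:,400:795]=z(t['frame'][200:320,245:324,::-1])
cv2.imwrite('pics/c2.png',im)
E
```

```text
{'time': np.float64(4.2167), 'tcp_pos': array([ 0.5912, -0.197 ,  0.1189]), 'wrist_force': array([-1.5514, -0.5348,  5.6666]), 'wrist_torque': array([ 0.0971,  0.313 , -0.0199]), 'finger_gap': np.float64(0.0277), 'grip_force': np.float64(2.8601)}
```

View pics/c2.png

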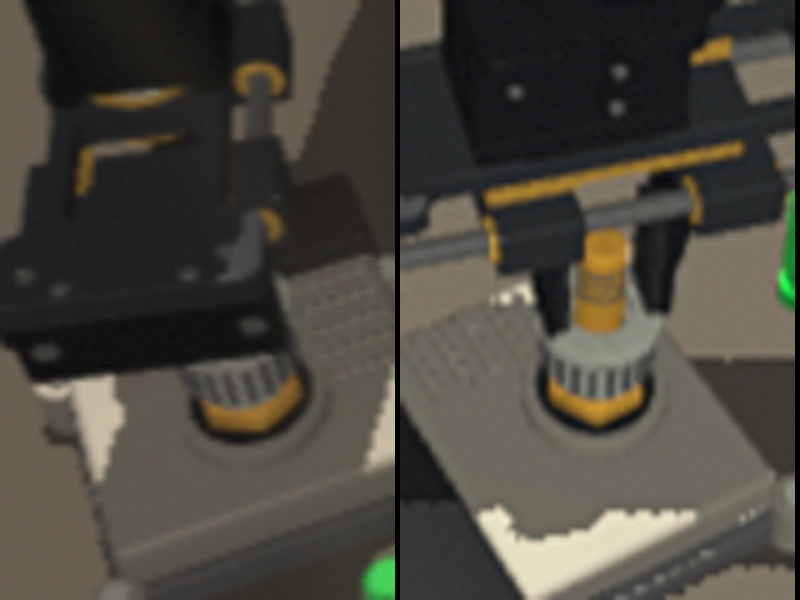

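The fingers sit astride the plug on the ring. The side crop has the plug top at about (605,240) and the ring at about (600,340). I'll measure how far the plug and the nut have sunk compared with before.

```bash
python3 - <<'E'
from h import *
t0,t1=ld('side0'),ld('t2')
def prof(s,u): 
    h=cv2.cvtColor(s['frame'],cv2.COLOR_RGB2HSV); return [(v,*[int(x) for x in h[v,u]]) for v in range(238,288)]
a,b=prof(t0,285),prof(t1,285)
for x,y in zip(a,b): print(x,y[1:])
for z in(.131,.127,.123,.099,.0939): print(z,np.round(proj(t0,[.591,-.1968,z]),1))
E
```

```text
(238, 22, 45, 63) (19, 49, 126)
(239, 17, 38, 61) (18, 52, 128)
(240, 0, 0, 52) (19, 49, 110)
(241, 15, 106, 89) (20, 27, 84)
(242, 19, 192, 255) (20, 9, 81)
(243, 28, 180, 255) (30, 5, 93)
(244, 28, 177, 255) (75, 6, 91)
(245, 27, 178, 255) (17, 60, 98)
(246, 27, 180, 255) (18, 157, 143)
(247, 27, 177, 255) (19, 189, 167)
(248, 27, 178, 255) (19, 190, 166)
(249, 28, 176, 255) (19, 188, 164)
(250, 22, 192, 255) (19, 191, 164)
(251, 18, 192, 197) (19, 190, 185)
(252, 17, 130, 143) (19, 191, 196)
(253, 18, 122, 134) (19, 193, 181)
(254, 19, 152, 146) (19, 191, 167)
(255, 18, 139, 134) (17, 136, 126)
(256, 18, 147, 134) (17, 141, 132)
(257, 18, 129, 121) (18, 145, 132)
(258, 18, 154, 144) (19, 139, 130)
(259, 19, 191, 171) (19, 144, 129)
(260, 20, 195, 169) (19, 145, 128)
(261, 19, 199, 165) (19, 178, 155)
(262, 18, 140, 180) (19, 186, 167)
(263, 29, 25, 242) (19, 187, 166)
(264, 36, 5, 255) (19, 190, 165)
(265, 30, 6, 253) (19, 187, 166)
(266, 30, 6, 253) (18, 117, 152)
(267, 30, 8, 255) (26, 39, 136)
(268, 30, 22, 236) (35, 22, 139)
(269, 32, 28, 176) (33, 22, 142)
(270, 30, 23, 143) (30, 23, 145)
(271, 30, 21, 123) (30, 24, 149)
(272, 30, 23, 132) (32, 23, 143)
(273, 30, 23, 132) (33, 24, 127)
(274, 32, 25, 135) (30, 22, 127)
(275, 38, 23, 135) (32, 25, 134)
(276, 36, 18, 140) (30, 23, 136)
(277, 18, 92, 164) (35, 23, 135)
(278, 19, 174, 193) (39, 19, 135)
(279, 19, 194, 201) (24, 43, 141)
(280, 19, 191, 178) (18, 140, 179)
(281, 19, 188, 161) (19, 191, 207)
(282, 19, 189, 163) (19, 192, 189)
(283, 19, 191, 167) (19, 189, 165)
(284, 18, 179, 121) (19, 182, 116)
(285, 13, 48, 48) (15, 95, 43)
(286, 30, 18, 72) (30, 5, 49)
(287, 22, 41, 199) (23, 34, 97)
0.131 [285.4 246. ]
0.127 [285.3 247.5]
0.123 [285.2 248.9]
0.099 [284.7 257.6]
0.0939 [284.6 259.3]
```

Call:
jog_arm(plan=[[[0,0,1],[0,0,0],0.32],[[0,0,1],[0,0,0],0.32],[[0,0,0],[0,0,0],0.32],[[0,0,0],[0,0,0],0.32]])

```text
time: 4.65
tcp_pos: [0.5912, -0.197, 0.1171]
tool_rot: [0.707, 0.707, 0.0, 0.0]
wrist_force: [-2.1, 0.7, 6.7]
finger_gap: 0.0281
grip_force: 3.5
```

Call:
jog_arm(plan=[[[0,0,1],[0,0,0],0.32],[[0,0,0.5],[0,0,0],0.32],[[0,0,0],[0,0,0],0.32],[[0,0,0],[0,0,0],0.32]])

```text
time: 4.98
tcp_pos: [0.5912, -0.197, 0.1157]
tool_rot: [0.707, 0.707, 0.0, 0.0]
wrist_force: [-2.5, 1.5, 7.9]
finger_gap: 0.0278
grip_force: 4.0
```

Call:
jog_arm(plan=[[[0,0,1],[0,0,0],0.32],[[0,0,0.5],[0,0,0],0.32],[[0,0,0],[0,0,0],0.32],[[0,0,0],[0,0,0],0.32]])

```text
time: 5.32
tcp_pos: [0.5912, -0.197, 0.1143]
tool_rot: [0.707, 0.707, 0.0, 0.0]
wrist_force: [-2.7, 0.5, 8.8]
finger_gap: 0.028
grip_force: 4.5
```

Call:
jog_arm(plan=[[[0,0,1],[0,0,0],0.32],[[0,0,0.5],[0,0,0],0.32],[[0,0,0],[0,0,0],0.32],[[0,0,0],[0,0,0],0.32]])

```text
time: 5.65
tcp_pos: [0.5912, -0.197, 0.113]
tool_rot: [0.707, 0.707, 0.0, 0.0]
wrist_force: [-3.5, 0.8, 9.6]
finger_gap: 0.0279
grip_force: 4.9
```

Call:
jog_arm(plan=[[[0,0,1],[0,0,0],0.32],[[0,0,0],[0,0,0],0.32],[[0,0,0],[0,0,0],0.32]])

```text
time: 5.9
tcp_pos: [0.5913, -0.197, 0.112]
tool_rot: [0.707, 0.707, 0.0, 0.0]
wrist_force: [-3.3, 1.9, 10.1]
finger_gap: 0.0276
grip_force: 5.3
```

Call:
jog_arm(plan=[[[0,0,1],[0,0,0],0.32],[[0,0,0],[0,0,0],0.32],[[0,0,0],[0,0,0],0.32]])

```text
time: 6.15
tcp_pos: [0.5913, -0.1971, 0.1112]
tool_rot: [0.707, 0.707, 0.0, 0.0]
wrist_force: [-4.1, 1.1, 11.8]
finger_gap: 0.0277
grip_force: 5.6
```

Call:
jog_arm(plan=[[[0,0,0.5],[0,0,0],0.32],[[0,0,0],[0,0,0],0.32],[[0,0,0],[0,0,0],0.32]])

```text
time: 6.4
tcp_pos: [0.5913, -0.197, 0.111]
tool_rot: [0.707, 0.707, 0.0, 0.0]
wrist_force: [-4.4, 1.4, 14.0]
finger_gap: 0.0278
grip_force: 6.8
```

Call:
jog_arm(plan=[[[0,0,0.5],[0,0,0],0.32],[[0,0,0],[0,0,0],0.32],[[0,0,0],[0,0,0],0.32]])

```text
time: 6.65
tcp_pos: [0.5913, -0.1971, 0.1107]
tool_rot: [0.707, 0.707, 0.0, 0.0]
wrist_force: [-5.1, 1.1, 15.4]
finger_gap: 0.0275
grip_force: 7.7
```

Call:
jog_arm(plan=[[[0,0,0.5],[0,0,0],0.32],[[0,0,0],[0,0,0],0.32],[[0,0,0],[0,0,0],0.32]])

```text
time: 6.9
tcp_pos: [0.5914, -0.1971, 0.1104]
tool_rot: [0.707, 0.707, 0.0, 0.001]
wrist_force: [-5.5, 2.1, 17.5]
finger_gap: 0.0276
grip_force: 8.7
```

Call:
jog_arm(plan=[[[0,0,0],[0,0,0],0.28],[[0,0,0],[0,0,0],0.24],[[0,0,0],[0,0,0],0.22],[[0,0,0],[0,0,0],0.2],[[0,0,0],[0,0,0],0.18],[[0,0,0],[0,0,0],0.16],[[0,0,0],[0,0,0],0.16]], squeeze=8)

```text
time: 7.48
tcp_pos: [0.5923, -0.1973, 0.1107]
tool_rot: [0.707, 0.707, 0.001, 0.001]
wrist_force: [-2.0, 0.9, 15.0]
finger_gap: 0.0178
grip_force: 10.7
```

Call:
jog_arm(plan=[[[0,0,0],[0,0,0],0.14],[[0,0,0],[0,0,0],0.14],[[0,0,0],[0,0,0],0.14]], squeeze=16)

```text
time: 7.73
tcp_pos: [0.5923, -0.1973, 0.1107]
tool_rot: [0.707, 0.707, 0.001, 0.001]
wrist_force: [-3.2, 1.7, 14.5]
finger_gap: 0.0175
grip_force: 18.0
```

Call:
jog_arm(plan=[[[0,0,0],[0,0,0],0.14],[[0,0,0],[0,0,0],0.14],[[0,0,0],[0,0,0],0.14]], squeeze=25)

```text
time: 7.98
tcp_pos: [0.5923, -0.1973, 0.1107]
tool_rot: [0.707, 0.707, 0.001, 0.002]
wrist_force: [-1.4, 0.2, 14.9]
finger_gap: 0.0176
grip_force: 27.5
```

Call:
jog_arm(plan=[[[0,0,-1],[0,0,0],0.14],[[0,0,-1],[0,0,0],0.14],[[0,0,-1],[0,0,0],0.14],[[0,0,0],[0,0,0],0.14]])

```text
time: 8.32
tcp_pos: [0.592, -0.1973, 0.1128]
tool_rot: [0.707, 0.707, 0.001, 0.001]
wrist_force: [-0.1, 0.4, 7.6]
finger_gap: 0.0175
grip_force: 27.3
```

Call:
jog_arm(plan=[[[0,0,-1],[0,0,0],0.14],[[0,0,-1],[0,0,0],0.14],[[0,0,-1],[0,0,0],0.14],[[0,0,0],[0,0,0],0.14]])

```text
time: 8.65
tcp_pos: [0.591, -0.1972, 0.1144]
tool_rot: [0.707, 0.707, -0.0, 0.0]
wrist_force: [1.1, -0.0, 2.5]
finger_gap: 0.0174
grip_force: 25.6
```

Call:
jog_arm(plan=[[[0,0,-1],[0,0,0],0.14],[[0,0,0],[0,0,0],0.14],[[0,0,0],[0,0,0],0.14]])

```text
time: 8.9
tcp_pos: [0.5908, -0.197, 0.115]
tool_rot: [0.707, 0.707, -0.0, -0.0]
wrist_force: [1.3, -1.5, -5.0]
finger_gap: 0.017
grip_force: 25.0
```

```bash
python3 - <<'E'
from h import *
o=r.observe();print({k:np.round(o[k],4) for k in('time','tcp_pos','wrist_force','wrist_torque','finger_gap','grip_force')})
t=take('side','t3');p=ld('t2');im=np.zeros((600,800,3),np.uint8)
z=lambda i:cv2.resize(i,None,fx=5,fy=5,interpolation=cv2.INTER_CUBIC)
im[:,:395]=z(p['frame'][200:320,245:324,::-1]);im[:,400:795]=z(t['frame'][200:320,245:324,::-1])
cv2.imwrite('pics/c3.png',cv2.convertScaleAbs(im,alpha=1.4))
o=r.observe();print(np.round(o['wrist_force'],1),o['tcp_pos'])
E
```

```text
{'time': np.float64(8.9), 'tcp_pos': array([ 0.5908, -0.197 ,  0.115 ]), 'wrist_force': array([ 1.2558, -1.4966, -4.9954]), 'wrist_torque': array([-0.3315, -0.52  ,  0.0104]), 'finger_gap': np.float64(0.017), 'grip_force': np.float64(24.9998)}
[ 2.3 -2.2 -4.1] [ 0.59079824 -0.19702002  0.11507331]
```

View pics/c3.png

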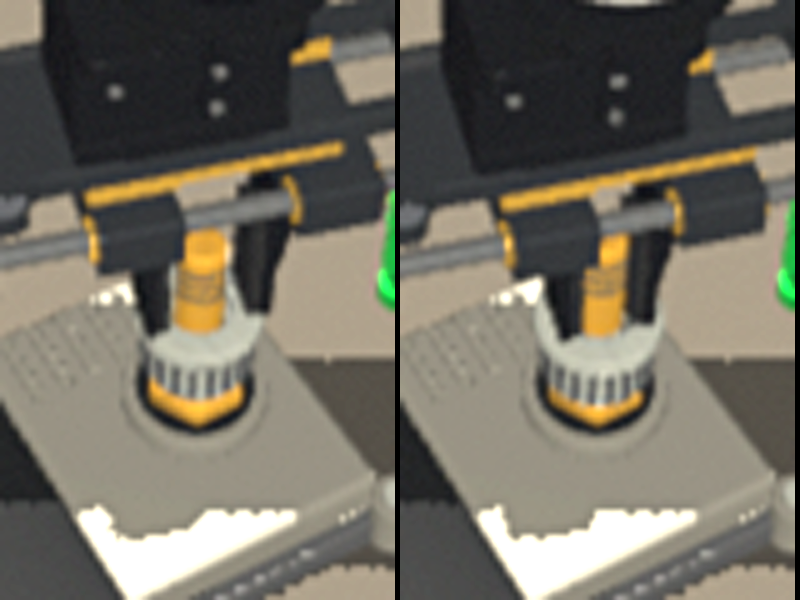

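Compared with the earlier picture, the grip has not slipped: plug grooves at y≈265–300, fingertip at y≈337, still on the ring. The pull force is rising, so I'll hold and watch before pulling more.

Call:
jog_arm(plan=[[[0,0,0],[0,0,0],0.14],[[0,0,0],[0,0,0],0.14],[[0,0,0],[0,0,0],0.14]])

```text
time: 9.2
tcp_pos: [0.5908, -0.1971, 0.1153]
tool_rot: [0.707, 0.707, -0.0, -0.0]
wrist_force: [1.9, -2.8, -4.7]
finger_gap: 0.0174
grip_force: 25.0
```

```bash
python3 - <<'E'
from h import *
t0,t2,t3=ld('side0'),ld('t2'),ld('t3')
# vertical profile shift of features along plug/sleeve/nut columns
for u in (284,285,286):
  for nm,s in(('0',t0),('2',t2),('3',t3)):
    h=cv2.cvtColor(s['frame'],cv2.COLOR_RGB2HSV); print(u,nm,'S',h[240:290,u,1].tolist())
E
```

```text
284 0 S [5, 98, 187, 176, 174, 175, 174, 174, 174, 178, 194, 192, 137, 136, 140, 128, 144, 130, 163, 191, 194, 205, 150, 25, 3, 7, 8, 8, 22, 26, 22, 16, 16, 16, 17, 18, 18, 91, 173, 194, 191, 188, 187, 193, 169, 92, 17, 41, 36, 37]
284 2 S [49, 28, 10, 8, 3, 9, 138, 188, 190, 185, 188, 189, 188, 191, 186, 132, 149, 149, 158, 146, 141, 180, 188, 186, 192, 188, 113, 37, 22, 23, 25, 24, 23, 22, 20, 21, 20, 16, 15, 41, 140, 193, 193, 190, 181, 134, 12, 33, 35, 33]
284 3 S [47, 49, 42, 4, 10, 21, 31, 37, 12, 44, 66, 63, 81, 89, 137, 140, 136, 152, 133, 160, 190, 190, 188, 187, 188, 196, 182, 83, 18, 24, 24, 24, 23, 24, 24, 21, 21, 18, 21, 18, 18, 116, 188, 196, 183, 136, 6, 30, 37, 35]
285 0 S [0, 106, 192, 180, 177, 178, 180, 177, 178, 176, 192, 192, 130, 122, 152, 139, 147, 129, 154, 191, 195, 199, 140, 25, 5, 6, 6, 8, 22, 28, 23, 21, 23, 23, 25, 23, 18, 92, 174, 194, 191, 188, 189, 191, 179, 48, 18, 41, 38, 39]
285 2 S [49, 27, 9, 5, 6, 60, 157, 189, 190, 188, 191, 190, 191, 193, 191, 136, 141, 145, 139, 144, 145, 178, 186, 187, 190, 187, 117, 39, 22, 22, 23, 24, 23, 24, 22, 25, 23, 23
[... 272 characters left out ...]
, 37, 35]
286 0 S [5, 92, 187, 178, 178, 181, 185, 183, 181, 180, 194, 193, 148, 137, 151, 134, 130, 124, 159, 190, 195, 199, 130, 26, 7, 8, 7, 7, 23, 25, 22, 15, 16, 18, 18, 13, 16, 106, 176, 193, 190, 187, 189, 184, 158, 46, 23, 41, 41, 38]
286 2 S [46, 19, 3, 6, 6, 83, 171, 193, 191, 190, 192, 193, 192, 192, 190, 131, 143, 138, 144, 154, 147, 179, 189, 187, 191, 188, 113, 38, 21, 22, 21, 24, 26, 24, 18, 19, 17, 12, 6, 79, 166, 193, 193, 182, 159, 11, 14, 34, 36, 37]
286 3 S [53, 51, 38, 6, 5, 3, 3, 134, 190, 192, 196, 193, 193, 159, 145, 146, 133, 131, 122, 162, 187, 189, 189, 187, 188, 194, 155, 64, 18, 21, 22, 22, 24, 25, 24, 21, 18, 14, 11, 9, 43, 150, 191, 184, 157, 20, 9, 36, 34, 36]
```

Call:
jog_arm(plan=[[[0,0,-0.4],[0,0,0],0.14],[[0,0,0],[0,0,0],0.14],[[0,0,0],[0,0,0],0.14],[[0,0,0],[0,0,0],0.14]])

```text
time: 9.53
tcp_pos: [0.5909, -0.197, 0.1159]
tool_rot: [0.707, 0.707, -0.0, -0.0]
wrist_force: [0.7, -1.2, -4.4]
finger_gap: 0.017
grip_force: 25.0
```

Call:
jog_arm(plan=[[[0,0,-0.5],[0,0,0],0.14],[[0,0,-0.5],[0,0,0],0.14],[[0,0,0],[0,0,0],0.14],[[0,0,0],[0,0,0],0.14]])

```text
time: 9.87
tcp_pos: [0.591, -0.197, 0.1171]
tool_rot: [0.707, 0.707, -0.0, -0.0]
wrist_force: [-0.6, -1.2, -4.1]
finger_gap: 0.0173
grip_force: 25.0
```

Call:
jog_arm(plan=[[[0,0,-0.5],[0,0,0],0.14],[[0,0,-0.5],[0,0,0],0.14],[[0,0,0],[0,0,0],0.14],[[0,0,0],[0,0,0],0.14]])

```text
time: 10.2
tcp_pos: [0.591, -0.197, 0.1181]
tool_rot: [0.707, 0.707, 0.0, 0.0]
wrist_force: [-0.1, -1.1, -3.9]
finger_gap: 0.0171
grip_force: 25.0
```

Call:
jog_arm(plan=[[[0,0,-0.5],[0,0,0],0.14],[[0,0,-0.5],[0,0,0],0.14],[[0,0,-0.5],[0,0,0],0.14],[[0,0,0],[0,0,0],0.14],[[0,0,0],[0,0,0],0.14]])

```text
time: 10.62
tcp_pos: [0.591, -0.197, 0.1195]
tool_rot: [0.707, 0.707, -0.0, -0.0]
wrist_force: [0.3, -1.2, -3.2]
finger_gap: 0.017
grip_force: 25.0
```

Call:
jog_arm(plan=[[[0,0,-0.5],[0,0,0],0.14],[[0,0,-0.5],[0,0,0],0.14],[[0,0,-0.5],[0,0,0],0.14],[[0,0,0],[0,0,0],0.14],[[0,0,0],[0,0,0],0.14]])

```text
time: 11.03
tcp_pos: [0.591, -0.197, 0.1211]
tool_rot: [0.707, 0.707, 0.0, 0.0]
wrist_force: [-0.4, -1.5, -3.4]
finger_gap: 0.017
grip_force: 25.0
```

Call:
jog_arm(plan=[[[0,0,-1],[0,0,0],0.14],[[0,0,-1],[0,0,0],0.14],[[0,0,-1],[0,0,0],0.14],[[0,0,-1],[0,0,0],0.14],[[0,0,0],[0,0,0],0.14]])

```text
time: 11.45
tcp_pos: [0.5911, -0.197, 0.1254]
tool_rot: [0.707, 0.707, 0.0, 0.0]
wrist_force: [0.4, -0.5, -0.8]
finger_gap: 0.0174
grip_force: 25.0
```

Call:
jog_arm(plan=[[[0,0,-1],[0,0,0],0.14],[[0,0,-1],[0,0,0],0.14],[[0,0,-1],[0,0,0],0.14],[[0,0,-1],[0,0,0],0.14],[[0,0,-1],[0,0,0],0.14],[[0,0,-1],[0,0,0],0.14],[[0,0,0],[0,0,0],0.14]])

```text
time: 12.03
tcp_pos: [0.5912, -0.1969, 0.1312]
tool_rot: [0.707, 0.707, 0.0, 0.0]
wrist_force: [0.1, 0.4, -0.4]
finger_gap: 0.0175
grip_force: 25.0
```

Call:
jog_arm(plan=[[[0,0,-5],[0,0,0],0.14],[[0,0,-15],[0,0,0],0.14],[[0,0,-20],[0,0,0],0.14],[[0,0,-20],[0,0,0],0.14],[[0,0,-20],[0,0,0],0.14],[[0,0,-10],[0,0,0],0.14],[[0,0,0],[0,0,0],0.14],[[0,0,0],[0,0,0],0.14]])

```text
time: 12.7
tcp_pos: [0.5911, -0.197, 0.2208]
tool_rot: [0.707, 0.707, 0.0, 0.0]
wrist_force: [-0.1, -0.7, -1.0]
finger_gap: 0.0175
grip_force: 25.0
```

```bash
python3 - <<'E'
from h import *
o=r.observe();print({k:np.round(o[k],4) for k in('time','tcp_pos','wrist_force','wrist_torque','finger_gap','grip_force')})
s=take('scene','s4');t=take('side','t4');im=np.zeros((600,800,3),np.uint8)
z=lambda i:cv2.resize(i,None,fx=4,fy=4,interpolation=cv2.INTER_CUBIC)
im[:,:396]=z(s['frame'][100:250,85:184,::-1]);im[:,400:796]=z(t['frame'][150:300,240:339,::-1])
cv2.imwrite('pics/c4.png',cv2.convertScaleAbs(im,alpha=1.3))
E
```

```text
{'time': np.float64(12.7), 'tcp_pos': array([ 0.5911, -0.197 ,  0.2208]), 'wrist_force': array([-0.0724, -0.675 , -0.985 ]), 'wrist_torque': array([ 0.0065,  0.0468, -0.0243]), 'finger_gap': np.float64(0.0175), 'grip_force': np.float64(24.9963)}
```

View pics/c4.png

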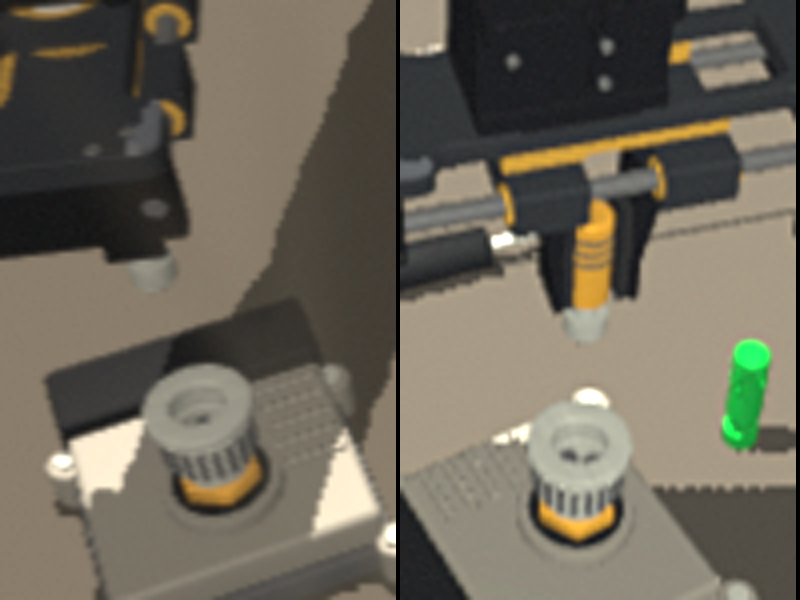

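The plug is out of the coupling and held upright (side crop, tail end at about (584,338)). The ring is back up, with the sleeve forward. I'll carry the plug to the holder.

Call:
jog_arm(plan=[[[20,-6,0],[0,0,0],0.14],[[34,-10,0],[0,0,0],0.14],[[34,-10,0],[0,0,0],0.14],[[34,-10,0],[0,0,0],0.14],[[34,-10,0],[0,0,0],0.14],[[34,-10,0],[0,0,0],0.14],[[34,-10,0],[0,0,0],0.14],[[34,-10,0],[0,0,0],0.14]])

```text
time: 13.47
tcp_pos: [0.5137, 0.0624, 0.2197]
tool_rot: [0.707, 0.707, -0.001, -0.0]
wrist_force: [1.1, 0.8, -1.1]
finger_gap: 0.0169
grip_force: 25.0
```

Call:
jog_arm(plan=[[[34,-10,0],[0,0,0],0.14],[[34,-10,0],[0,0,0],0.14],[[34,-10,0],[0,0,0],0.14],[[34,-10,0],[0,0,0],0.14],[[14,-2,0],[0,0,0],0.14],[[0,0,0],[0,0,0],0.14],[[0,0,0],[0,0,0],0.14],[[0,0,0],[0,0,0],0.14]])

```text
time: 14.13
tcp_pos: [0.4732, 0.2097, 0.2201]
tool_rot: [0.708, 0.707, -0.001, -0.0]
wrist_force: [-0.1, -1.4, -0.7]
finger_gap: 0.0171
grip_force: 25.0
```

```bash
python3 - <<'E'
from h import *
o=r.observe();print({k:np.round(o[k],4) for k in('time','tcp_pos','tool_rot','wrist_force','finger_gap','grip_force')})
w=take('wrist','w5');s=take('scene','s5');t=take('side','t5');im=np.zeros((600,800,3),np.uint8)
z=lambda i,k:cv2.resize(i,None,fx=k,fy=k,interpolation=cv2.INTER_CUBIC)
im[:375,:500]=z(w['frame'][60:310,90:423,::-1],1.5)[:375,:500]
im[:300,500:800]=z(s['frame'][105:180,302:377,::-1],4)
im[300:600,500:800]=z(t['frame'][110:185,155:230,::-1],4)
cv2.imwrite('pics/c5.png',im)
for X in([.4755,.2133,.03],[.4714,.2085,.03],[*o['tcp_pos'][:2],o['tcp_pos'][2]-.051]): print([np.round(proj(c,X),1) for c in(w,s,t)])
E
```

```text
{'time': np.float64(14.1333), 'tcp_pos': array([0.4732, 0.2097, 0.2201]), 'tool_rot': array([ 7.075e-01,  7.067e-01, -7.000e-04, -0.000e+00]), 'wrist_force': array([-0.1273, -1.3839, -0.7472]), 'finger_gap': np.float64(0.0171), 'grip_force': np.float64(24.9961)}
[array([256.5, 170.2]), array([339.3, 155.1]), array([193.4, 156.6])]
[array([252.4, 175. ]), array([336.5, 154.1]), array([192., 158.])]
[array([253.9, 230.5]), array([347.6,  99.5]), array([185.5, 109.9])]
```

View pics/c5.png

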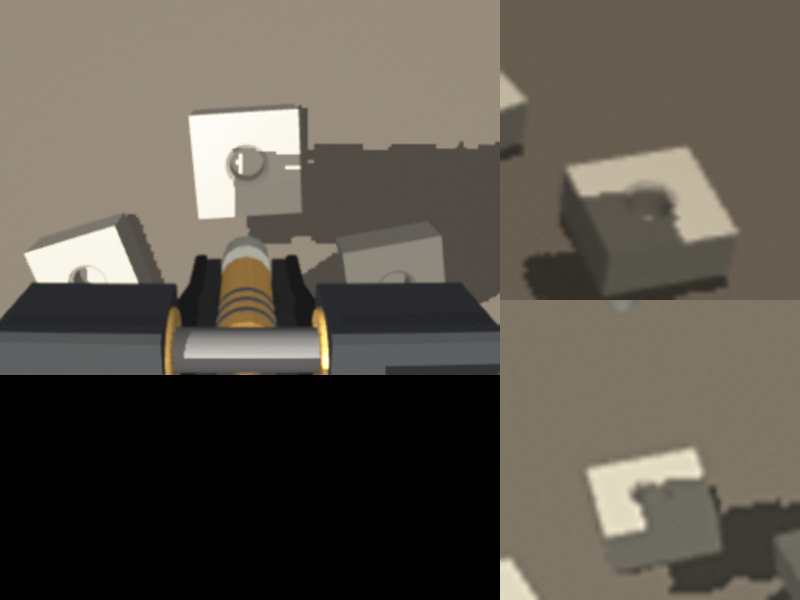

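Wrist view: hole centre at (253.9–255, 168.4) in raw pixels, plug tail in column 254. The hole is at about (339.9,155.1) in the scene view and (193.4,157.3) in the side view.

```bash
python3 - <<'E'
from h import *
w,s,t=ld('w5'),ld('s5'),ld('t5')
print(onz(w,254.4,168.4,.03),onz(s,339.9,155.1,.03),onz(t,193.4,157.3,.03))
print(tri((w,254.4,168.4),(s,339.9,155.1),(t,193.4,157.3)))
# plug tail far/top edge check: lower rim far point of the tail (y+9mm) seen by wrist at (254,218)
X=r.observe()['tcp_pos']
for b in(.046,.051,.056):print(b,proj(w,[X[0],X[1]+.009,X[2]-b]), proj(t,[X[0],X[1]-.007,X[2]-b]))
E
```

```text
[0.47337583 0.21516952 0.03      ] [0.47577503 0.21448639 0.03      ] [0.47522259 0.21040358 0.03      ]
[0.47422737 0.21471055 0.0276243 ]
0.046 (np.float64(254.37217996141183), np.float64(220.13502712805794)) (np.float64(185.6265859890615), np.float64(109.47586332628711))
0.051 (np.float64(254.3756554227575), np.float64(216.96269901367754)) (np.float64(185.90981105832844), np.float64(111.37234291511498))
0.056 (np.float64(254.37896355107694), np.float64(213.93715171419552)) (np.float64(186.1910368005162), np.float64(113.25522826385004))
```

Call:
jog_arm(plan=[[[3.5,1,15],[0,0,0],0.14],[[0,0,30],[0,0,0],0.14],[[0,0,30],[0,0,0],0.14],[[0,0,25],[0,0,0],0.14],[[0,0,15],[0,0,0],0.14],[[0,0,5],[0,0,0],0.14],[[0,0,0],[0,0,0],0.14],[[0,0,0],[0,0,0],0.14]])

```text
time: 14.95
tcp_pos: [0.4746, 0.2144, 0.1018]
tool_rot: [0.707, 0.707, 0.0, 0.0]
wrist_force: [0.9, -0.1, -0.7]
finger_gap: 0.0169
grip_force: 25.0
```

```bash
python3 - <<'E'
from h import *
o=r.observe();X=o['tcp_pos'];print(np.round(o['time'],2),X.round(4),o['wrist_force'].round(1))
w=take('wrist','w6');s=take('scene','s6');t=take('side','t6');im=np.zeros((600,800,3),np.uint8)
z=lambda i,k:cv2.resize(i,None,fx=k,fy=k,interpolation=cv2.INTER_CUBIC)
im[:450,:500]=z(w['frame'][110:260,170:337,::-1],3)[:450,:500]
im[:300,500:800]=z(s['frame'][105:180,302:377,::-1],4)
im[300:600,500:800]=z(t['frame'][110:185,155:230,::-1],4)
cv2.imwrite('pics/c6.png',cv2.convertScaleAbs(im,alpha=1.3))
a=np.linspace(0,2*np.pi,9)[:-1]
print('bottom',[np.round(proj(c,[X[0],X[1],X[2]-.0505]),1) for c in(w,s,t)])
print('hole',[np.round(proj(c,[.4742,.2142,.03]),1) for c in(w,s,t)])
print('farrim',np.round(proj(w,[X[0],X[1]+.009,X[2]-.0505]),1),'holefar',np.round(proj(w,[.4742,.2142+.0115,.03]),1))
E
```

```text
14.95 [0.4746 0.2144 0.1018] [ 0.9 -0.1 -0.7]
bottom [array([253.7, 231. ]), array([341.1, 147.2]), array([192. , 149.7])]
hole [array([253.1, 218.2]), array([339.5, 154.6]), array([192.8, 156.4])]
farrim [253.7 216.9] holefar [253.1 201.6]
```

View pics/c6.png

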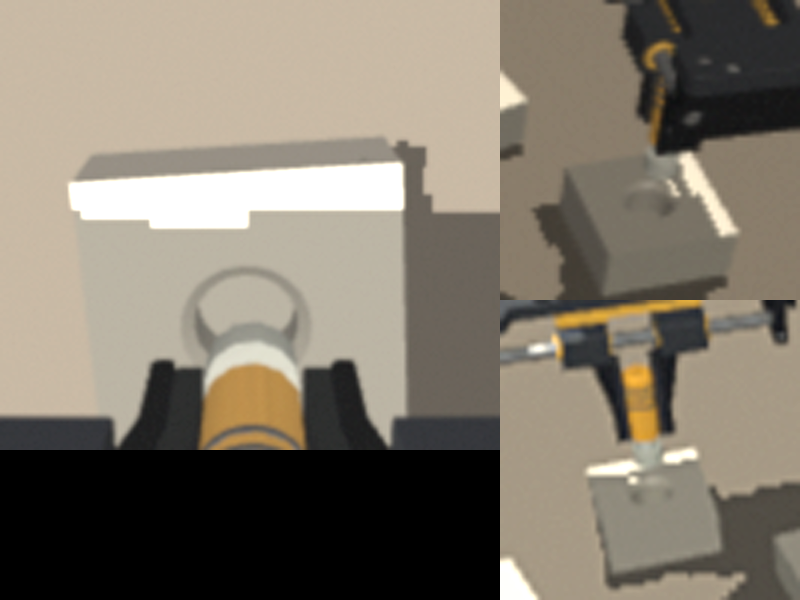

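Wrist crop: the hole's bevel spans x from 182 to 311 with its far edge at y=266, and the tail is centred at x≈252. So the hole lies about 1 mm to the −x side and y agrees. I'll correct x and lower.

Call:
jog_arm(plan=[[[0,-1.1,5],[0,0,0],0.14],[[0,0,5],[0,0,0],0.14],[[0,0,5],[0,0,0],0.14],[[0,0,4],[0,0,0],0.14],[[0,0,3],[0,0,0],0.14],[[0,0,2],[0,0,0],0.14],[[0,0,2],[0,0,0],0.14],[[0,0,0],[0,0,0],0.14]])

```text
time: 15.77
tcp_pos: [0.4728, 0.2145, 0.0746]
tool_rot: [0.707, 0.707, -0.0, -0.0]
wrist_force: [-0.7, 0.4, -0.7]
finger_gap: 0.017
grip_force: 25.0
```

Call:
jog_arm(plan=[[[0,0,2],[0,0,0],0.14],[[0,0,2],[0,0,0],0.14],[[0,0,2],[0,0,0],0.14],[[0,0,0],[0,0,0],0.14]])

```text
time: 16.1
tcp_pos: [0.4727, 0.2144, 0.0686]
tool_rot: [0.707, 0.707, -0.0, -0.0]
wrist_force: [-0.5, 0.5, -1.2]
finger_gap: 0.0173
grip_force: 25.0
```

Well inside the hole with no side force; now the last few millimetres.

Call:
jog_arm(plan=[[[0,0,1.5],[0,0,0],0.14],[[0,0,1.5],[0,0,0],0.14],[[0,0,1],[0,0,0],0.14],[[0,0,0],[0,0,0],0.14]])

```text
time: 16.43
tcp_pos: [0.4728, 0.2144, 0.0647]
tool_rot: [0.707, 0.707, -0.0, -0.0]
wrist_force: [-0.1, -0.2, -1.7]
finger_gap: 0.0172
grip_force: 25.0
```

Call:
jog_arm(plan=[[[0,0,0.7],[0,0,0],0.14],[[0,0,0.3],[0,0,0],0.14],[[0,0,0],[0,0,0],0.14]])

```text
time: 16.68
tcp_pos: [0.4729, 0.2145, 0.0639]
tool_rot: [0.707, 0.707, 0.0, 0.0]
wrist_force: [0.1, -1.2, -0.9]
finger_gap: 0.0172
grip_force: 25.0
```

Call:
jog_arm(plan=[[[0,0,0.7],[0,0,0],0.14],[[0,0,0.3],[0,0,0],0.14],[[0,0,0],[0,0,0],0.14]])

```text
time: 16.93
tcp_pos: [0.473, 0.2146, 0.063]
tool_rot: [0.707, 0.707, 0.0, 0.0]
wrist_force: [0.3, -0.2, -0.1]
finger_gap: 0.0173
grip_force: 25.0
```

Call:
jog_arm(plan=[[[0,0,0.5],[0,0,0],0.14],[[0,0,0],[0,0,0],0.14],[[0,0,0],[0,0,0],0.14]])

```text
time: 17.18
tcp_pos: [0.473, 0.2146, 0.0629]
tool_rot: [0.707, 0.707, 0.0, 0.0]
wrist_force: [-1.9, -1.3, 5.2]
finger_gap: 0.0171
grip_force: 25.0
```

Call:
jog_arm(plan=[[[0,0,0.5],[0,0,0],0.14],[[0,0,0],[0,0,0],0.14],[[0,0,0],[0,0,0],0.14]])

```text
time: 17.43
tcp_pos: [0.4731, 0.2147, 0.0629]
tool_rot: [0.707, 0.707, 0.0, 0.0]
wrist_force: [-4.4, -2.8, 9.5]
finger_gap: 0.0173
grip_force: 25.0
```

It is on the floor at the expected height. Now I'll ease off, release and withdraw.

Call:
jog_arm(plan=[[[0,0,-0.8],[0,0,0],0.14],[[0,0,0],[0,0,0],0.18],[[0,0,0],[0,0,0],0.22],[[0,0,0],[0,0,0],0.28],[[0,0,0],[0,0,0],0.4],[[0,0,0],[0,0,0],0.5],[[0,0,0],[0,0,0],0.5]], squeeze=3)

```text
time: 18.02
tcp_pos: [0.4729, 0.2145, 0.0627]
tool_rot: [0.707, 0.707, 0.0, 0.0]
wrist_force: [-0.3, 0.1, 0.9]
finger_gap: 0.0369
grip_force: 0.0
```

Call:
jog_arm(plan=[[[0,0,-5],[0,0,0],0.5],[[0,0,-15],[0,0,0],0.5],[[0,0,-25],[0,0,0],0.5],[[0,0,-30],[0,0,0],0.5],[[0,0,-30],[0,0,0],0.5],[[0,0,-15],[0,0,0],0.5],[[0,0,0],[0,0,0],0.5],[[0,0,0],[0,0,0],0.5]])

```text
time: 18.68
tcp_pos: [0.4733, 0.2147, 0.1837]
tool_rot: [0.707, 0.707, 0.001, 0.0]
wrist_force: [1.2, -1.2, -0.2]
finger_gap: 0.0434
grip_force: 0.0
```

```bash
python3 - <<'E'
from h import *
o=r.observe();print(np.round(o['time'],2),o['tcp_pos'].round(4),o['wrist_force'].round(1),o['grip_force'])
w=take('wrist','w7');s=take('scene','s7');t=take('side','t7');im=np.zeros((600,800,3),np.uint8)
z=lambda i,k:cv2.resize(i,None,fx=k,fy=k,interpolation=cv2.INTER_CUBIC)
im[:288,:384]=z(w['frame'][:,:,::-1],.75)
im[300:600,:400]=z(s['frame'][90:240,90:290,::-1],2)
im[:300,400:800]=z(s['frame'][90:240,230:430,::-1],2)
im[300:600,400:800]=z(t['frame'][130:280,140:340,::-1],2)
cv2.imwrite('pics/c7.png',cv2.convertScaleAbs(im,alpha=1.2))
E
```

```text
18.68 [0.4733 0.2147 0.1837] [ 1.2 -1.2 -0.2] 0.0
```

View pics/c7.png

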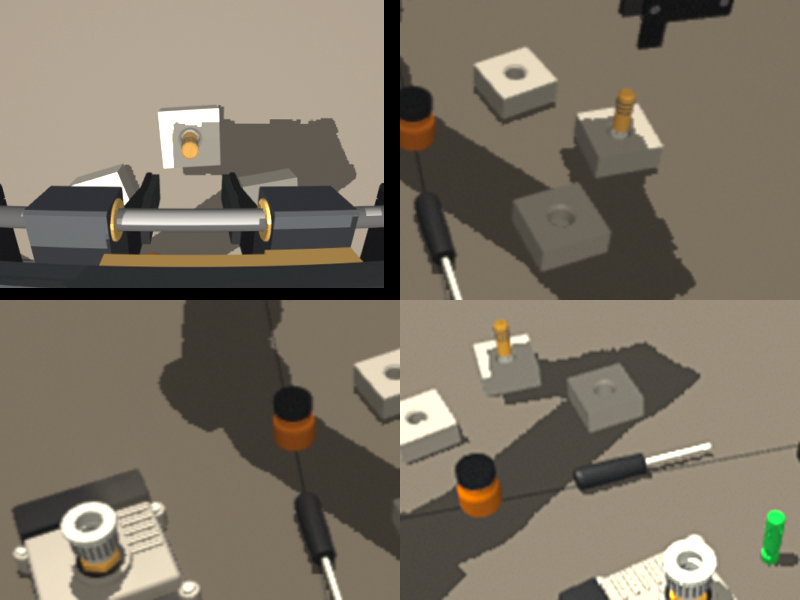

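The plug stands upright in the leftmost block (scene crop, about (623,110)), the sleeve is forward, the bystanders have not moved, and the arm is clear.

```bash
python3 -c "
from plant import r
print(r.hand_in())"
```

```text
the job is handed in; nothing more can be done
None
```

I took the plug out of the coupling, the sleeve snapped forward again, and the plug now stands released in the leftmost holder block; the job is handed in at about 19 s, but the hand-in returned no verdict.

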